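# Tip the parts tray over against the stop

## Task

The wide shallow yellow tray with the grip lip has been wiped out and must dry. Push it up against the aluminium edge of the rubber-matted board and tip it over that edge, so that it ends lying flat, upside down, on the mat. Leave the two small yellow cups where they stand.

Things in the scene. Friction and masses are not known exactly. Their poses are not given: they have to be found in the camera images.
- tray_center (a point): Centre (16 mm above underside) of the loose yellow tray's box, 90 (x) by 120 (y) by 32 mm high, walls 3, 90 to 185 g, at first open side (+z) up on the bench. From the rim of its -x side (away from the board) a flat grip lip sticks out 20 mm, outer edge 65 mm from this point; 100 mm long, 4 thick, flush with the rim, underside 28 mm above the bench: a forward-tilted fingertip fits under it.
- stop: Fixed board, 190 (x) by 340 (y) by 10 mm high: black rubber mat, aluminium strip flush along its front edge. Origin: middle of that edge, at bench level; x points over the mat, roughly to the robot's left, y along the edge. The upright front face is the fence. The tray starts 25 to 45 mm from it, turned up to 12 degrees; pushed there it squares up, and with its lip lifted it pivots on the edge and, pushed well past upright, falls on to the mat.
- deep_cup: Bystander: yellow square cup without lip, 70 by 70 mm, 55 mm high, standing loose on the bench to one side of the tray. Origin: centre of its underside; z up.
- small_cup: Bystander: yellow square cup without lip, 55 by 55 mm, 32 mm high, standing loose on the bench to the other side of the tray. Origin: centre of its underside; z up.
Things that resemble listed ones, but are neither listed nor needed, are in the scene too. What is shaped like the part that bears tray_center but green or pink is not meant.

How it is judged:
On the way:
1. the tray is tipped well up while it bears against the board (angle between tray_center's own z axis and vertical between 0.6 and 2.4 rad and contact force between tray and stop above 0.1 N), for 0.04 s.
At the end, for the whole second after the job is handed in: The tray lies at rest upside down, flat to within 10 degrees, on the matted board (its centre over the board and less than 36 mm above the bench) (angle between tray_center's own z axis and vertical above 2.96 rad and x of tray_center in the frame of stop between 0 and 0.19 m and y of tray_center in the frame of stop between -0.17 and 0.17 m and height (world z) of tray_center below 0.036 m and linear speed of tray below 0.02 m/s); the robot touches nothing.
It fails at once if a small cup is shifted by more than 20 mm (distance of any of deep_cup, small_cup from where it was at the start of the episode above 0.02 m).
It also fails if it takes over 40 s, if anything falls off the work surface, if the arm or the gripper's body presses on something with over 40 N, if the wrist force passes 120 N, or if a joint passes its speed limit or range.

## Robot

A 6-joint arm with a two-finger parallel gripper is mounted at the origin on the work surface. World frame = base frame: x ahead of the robot, y to its left, z up, the work surface at z = 0. Lengths are in m, angles in rad, forces in N, time in s.
With the tool pointing down it reaches from about 0.375 to 0.75 m from the base axis. Payload 9 kg.
Tool frame: the origin (TCP) lies on the centre line of the jaws, within the pads' length; the fingertips stand 25 mm ahead of it and the grasp point (between the pads) lies 6 mm ahead of it (arm.nose_length is the distance from the TCP to the fingertips, in m); z points along the fingers, y is the direction in which the jaws open and shut (so a half turn about z gives the same grasp; the last joint's range is limited). The gripper opens to 85 mm and grips with 20 to 120 N. Pads are 22 mm wide; open, the fingers measure 114 mm over their backs; the gripper's body (76 mm by 85 mm) begins 54 mm behind the grasp point. The pads swing forward as they close: fully open they stand 13 mm farther back than shut.
Start: joints at [0.97, 0.104, 0.097, 1.564, 0, 1.353], TCP at [0.224, 0.557, 0.256] pointing down, gripper open.
Joint ranges: [-2.99, 2.99], [-0.84, 1.86], [-1.1, 1.16], [-1.84, 2.11], [-1.51, 1.56], [-3.14, 3.14]. Speed limits (rad/s): [2.22, 2.22, 2.57, 3.14, 3.14, 3.14].

## Interface

Orientations are given as a unit quaternion [w, x, y, z].
In Python, from workcell import arm gives the robot as it stands. Calls block until the motion is done:
- arm.move_to(position, orientation): joint-space move of the TCP to a pose.
- arm.line_to(position, rot=None, max_speed=0.15, stop_force=None): straight line of the TCP; rot=None keeps the orientation; max_speed is the mean speed in m/s. With stop_force (N) it stops when the force on the tool has changed by that much, and returns True; else False.
- arm.set_joints(angles): joint-space move.
- arm.grip(opening, squeeze=None): opening from 0.0 (shut) to 1.0 (fully open); squeeze is the grip in N (None keeps the last); returns when the fingers have stopped.
- arm.sleep(seconds).
- arm.inverse_kinematics(position, orientation): joint angles nearest the present ones, or None.
- arm.read_state(): the state.
- arm.capture(name): name is "scene" or "top" or "wrist"; returns a dict with "color" (480x640x3 uint8, blue, green, red), "intrinsics" (3x3 intrinsics, pixels), "eye" and "attitude" of the camera in the world; the wrist camera has in their place "hand_eye" (4x4, takes a point from camera to tool coordinates, whose origin is the TCP and whose axes are the flange's). Camera axes: x right, y down, z forward; pixel columns grow to the right and rows downward; lengths in m; the calibration is good to about 2 mm. A picture is of the moment at which its call begins: read the wrist's pose just before it. There is no depth.
A pose or a line that the arm cannot do raises arm.Unreachable and nothing moves.
- arm.job_done(): hands the job in, once; it reports no verdict.
The state is a dict: "clock": time; "joints": joint angles; "dq": joint speeds; "joint_torque": joint torques, N m; "ee_pos": TCP position; "tcp_rot": TCP orientation; "ft_force": force on the tool from outside, world axes, zero at the start; "torque": the same for the moment, N m; "grip_width": opening from 0.0 (shut) to 1.0 (fully open).
Only numpy, scipy, OpenCV 4.12 (cv2) and the standard library are available. Lean on these libraries where they do the work, as an engineer would, in place of code of your own. Each camera call takes 0.05 s, during which the arm holds its last target.

## Working session

There is one attempt and no reset: what is moved stays moved. The work goes in short steps, each a Python script; the robot and the scene stay as the last script left them, time stands still between calls to the robot, and variables do not carry over. Pictures are saved under pics/ and viewed, and the job is handed in when it is done.

```bash
ls; mkdir -p pics
cat > h.py <<'E'
import numpy as np, cv2
from scipy.spatial.transform import Rotation as R
from workcell import arm
def cap(n,f):
    c=arm.capture(n); cv2.imwrite('pics/'+f,c['color']); return c
E
python3 - <<'E'
from h import *
import pickle
for n in ['scene','top']:
    c=cap(n,n+'0.png'); pickle.dump({k:np.asarray(v) for k,v in c.items()},open(n+'.pkl','wb'))
    print(n,c['intrinsics'],c['eye'],c['attitude'])
s=arm.read_state();print(s);print(arm.nose_length)
E
```

```text
pics
scene [[522.14460107   0.         318.53132525]
 [  0.         522.14460107 243.51805356]
 [  0.           0.           1.        ]] [1.03797547 0.03515589 0.76954914] [-0.18007896  0.66035147  0.70080191 -0.20095819]
top [[444.00738832   0.         316.33080588]
 [  0.         444.00738832 246.50259192]
 [  0.           0.           1.        ]] [ 0.45916516 -0.02902221  0.69616856] [-0.07503733  0.71058649 -0.69559117  0.07476069]
{'clock': 0.1, 'joints': array([9.70306351e-01, 1.04668964e-01, 9.65807623e-02, 1.56389002e+00,
       1.04446080e-05, 1.35311066e+00]), 'dq': array([ 0.00027461, -0.00226333,  0.00316978, -0.00040264, -0.00054585,
       -0.00023796]), 'joint_torque': array([ 8.39317072e-03, -5.58205497e+01,  5.04720068e+01,  1.31229320e-02,
       -1.84011083e-04,  1.86143478e-05]), 'ee_pos': array([0.22394781, 0.55636635, 0.25560142]), 'tcp_rot': array([-2.39853847e-04,  1.90235601e-01,  9.81738288e-01, -5.40107045e-04]), 'ft_force': array([-0.38763211, -0.3328001 , -0.349613  ]), 'torque': array([-0.0118019 ,  0.01341928,  0.00725293]), 'grip_width': 1.0021764004915281}
0.025
```

View pics/scene0.png

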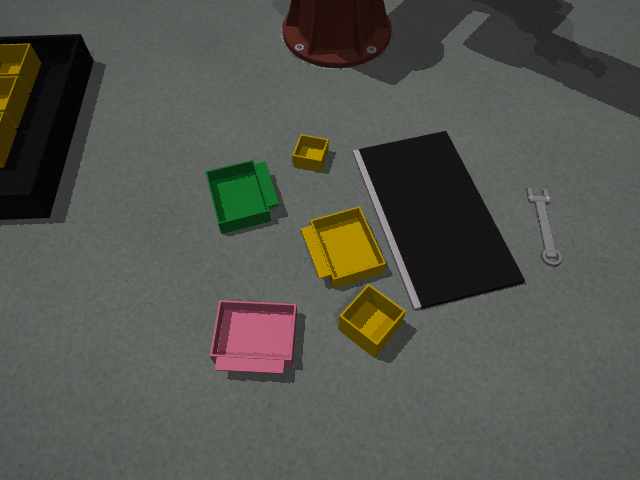

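View pics/top0.png

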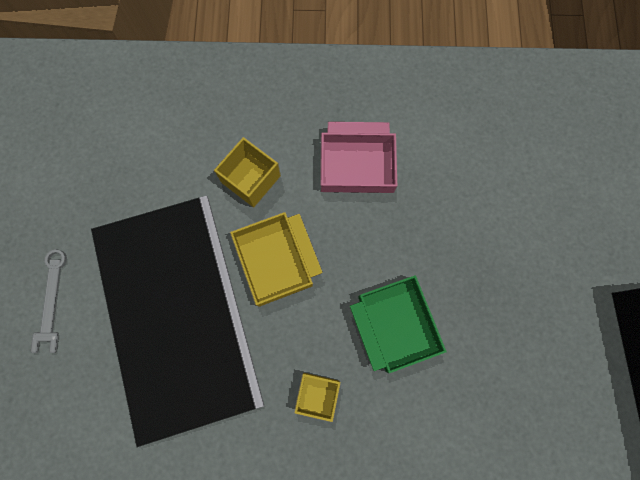

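The intended tray is the yellow one at top (275,260) / scene (345,247): wide, with a lip on the side away from the board.

Things that could be mistaken for it:
- Green tray at top (400,325)
- Pink tray at top (358,160)
- Deep cup at top (247,172), no lip
- Small cup at top (318,397), no lip
- Yellow cups in the black crate at scene (15,90)

Next I'll measure it and check the choice in a close crop.

```bash
cat >> h.py <<'E'
def ray(c,px):
    K=np.asarray(c['intrinsics']); q=np.asarray(c['attitude']); Rm=R.from_quat(q,scalar_first=True)
    px=np.atleast_2d(np.asarray(px,float)); d=np.c_[(px[:,0]-K[0,2])/K[0,0],(px[:,1]-K[1,2])/K[1,1],np.ones(len(px))]
    return np.asarray(c['eye']),Rm.apply(d)
def plane(c,px,z):
    e,d=ray(c,px); return (e+d*((z-e[2])/d[:,2])[:,None])[:,:2]
def proj(c,P):
    K=np.asarray(c['intrinsics']); Rm=R.from_quat(np.asarray(c['attitude']),scalar_first=True)
    p=Rm.inv().apply(np.atleast_2d(P)-np.asarray(c['eye'])); return np.c_[K[0,0]*p[:,0]/p[:,2]+K[0,2],K[1,1]*p[:,1]/p[:,2]+K[1,2]]
E
python3 - <<'E'
from h import *
import pickle
for n in ['top','scene']:
    c=pickle.load(open(n+'.pkl','rb')); im=c['color']; hsv=cv2.cvtColor(im,cv2.COLOR_BGR2HSV)
    m=cv2.inRange(hsv,(18,120,60),(35,255,255)); cs,_=cv2.findContours(m,0,2)
    for k in cs:
        if cv2.contourArea(k)<300: continue
        print(n,'Y',cv2.boundingRect(k),cv2.approxPolyDP(k,4,True)[:,0].tolist())
    # mat+strip
    dark=cv2.inRange(im,(0,0,0),(24,24,24)); strip=cv2.inRange(im,(140,130,130),(255,255,255))
    for nm,mm in (('mat',dark),('strip',strip)):
        cs,_=cv2.findContours(mm,0,2)
        for k in cs:
            if cv2.contourArea(k)<500: continue
            r=cv2.minAreaRect(k); print(n,nm,np.round(cv2.boxPoints(r)).tolist())
            print(np.round(plane(c,cv2.boxPoints(r),0.010),4).tolist(), cv2.approxPolyDP(k,4,True)[:,0].tolist())
c=pickle.load(open('top.pkl','rb'))['color'][190:320,215:335]
cv2.imwrite('pics/crop.png',cv2.resize(c,None,fx=4.5,fy=4.5,interpolation=cv2.INTER_CUBIC))
E
```

```text
top Y (295, 373, 45, 49) [[303, 373], [295, 413], [332, 421], [339, 382]]
top Y (230, 213, 92, 93) [[299, 214], [287, 218], [281, 213], [230, 232], [257, 305], [311, 286], [310, 277], [321, 272]]
top Y (214, 137, 66, 70) [[243, 137], [214, 171], [254, 206], [279, 172], [274, 160]]
top mat [[612.0, 289.0], [639.0, 289.0], [639.0, 418.0], [612.0, 418.0]]
[[0.5495, -0.487], [0.5504, -0.529], [0.3609, -0.504], [0.36, -0.4645]] [[612, 295], [639, 418], [639, 289]]
top strip [[200.0, 197.0], [207.0, 195.0], [263.0, 406.0], [256.0, 408.0]]
[[0.6847, 0.1636], [0.6883, 0.152], [0.3664, 0.046], [0.3635, 0.0566]] [[200, 197], [255, 405], [262, 406], [206, 196]]
scene Y (339, 284, 67, 74) [[367, 284], [339, 315], [339, 330], [374, 357], [400, 326], [405, 310]]
scene Y (301, 206, 85, 83) [[359, 206], [312, 219], [301, 228], [319, 277], [328, 276], [334, 288], [384, 271], [384, 259]]
scene Y (292, 134, 37, 38) [[300, 134], [293, 165], [321, 171], [328, 139]]
scene Y (0, 43, 30, 85) [[29, 43], [0, 44], [0, 122], [4, 113], [15, 127], [4, 109], [18, 77], [29, 92], [18, 74]]
scene mat [[359.0, 150.0], [458.0, 111.0], [525.0, 282.0], [426.0, 320.0]]
[[0.364, 0.0608], [0.2525, 0.2562], [0.6313, 0.3343], [0.7078, 0.1718]] [[444, 131], [360, 150], [421, 308], [524, 280]]
scene mat [[-0.0, 35.0], [93.0, 35.0], [93.0, 219.0], [0.0, 219.0]]
[[0.0632, -0.763], [0.0534, -0.5496], [0.549, -0.4044], [0.558, -0.5699]] [[80, 35], [0, 37], [0, 43], [29, 42], [42, 62], [0, 168], [0, 219], [49, 217], [93, 61]]
scene strip [[352.0, 151.0], [358.0, 149.0], [421.0, 306.0], [414.0, 308.0]]
[[0.3681, 0.0461], [0.3615, 0.0574], [0.6839, 0.1647], [0.6886, 0.155]] [[354, 150], [414, 307], [420, 306]]
```

View pics/crop.png

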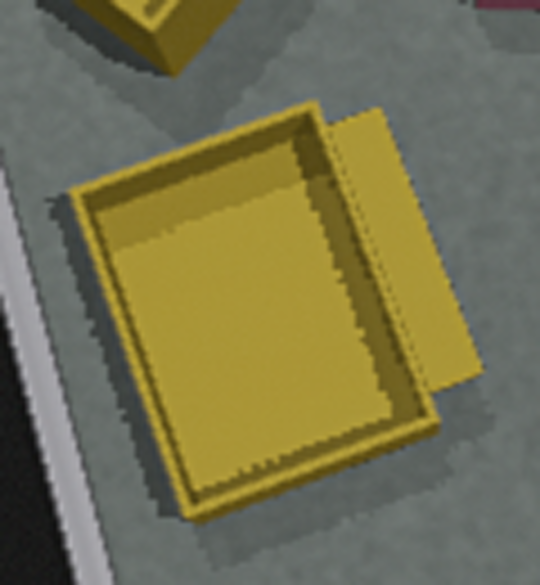

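The crop shows the yellow tray with its lip on the right, away from the strip. Rim corners are at full-image (231,232), (286,213), (312,286) and (257,306). Lip outer corners are at (300,214) and (322,273).

```bash
cat >> h.py <<'E'
E0=np.array([0.527,0.0995])
a=np.array([0.687,0.1525])-np.array([0.367,0.046]); a/=np.linalg.norm(a)
EX=np.array([-a[1],a[0]]); EY=-a   # stop axes; EX over mat, EY = z x EX
def ts(p): p=np.atleast_2d(p)-E0; return np.c_[p@EX,p@EY]
def tw(x,y,z): return np.r_[E0+x*EX+y*EY,z]
YAW=np.arctan2(EX[1],EX[0])
E
python3 - <<'E'
from h import *
import pickle
c=pickle.load(open('top.pkl','rb'));s=pickle.load(open('scene.pkl','rb'))
print('yaw',YAW)
f=lambda c,p,z:np.round(ts(plane(c,p,z)),4).tolist()
print('rim',f(c,[(231,232.2),(285.7,212.9),(312.1,285.6),(257.2,306)],.032))
print('lip',f(c,[(299.9,214.2),(322.3,272.7)],.032))
print('deep rim top',f(c,[(243,137),(215,171),(249,195),(279,172)],.055))
print('small rim',f(c,[[303, 373], [295, 413], [332, 421], [339, 382]],.032))
print('scene lip',f(s,[[301, 228],[319, 277]],.032),'deep',f(s,[[367, 284], [339, 315],[405,310]],.055))
print('strip top',f(c,[(200,197),(207,195),(263,406),(256,408)],.01),'scene',f(s,[[354, 150], [414, 307]],.01))
E
```

```text
yaw 1.8920780579722538
rim [[-0.0251, -0.0917], [-0.1143, -0.0965], [-0.1202, 0.0241], [-0.0333, 0.0291]]
lip [[-0.1348, -0.088], [-0.1407, 0.0099]]
deep rim top [[-0.0849, -0.2273], [-0.0291, -0.1856], [-0.0687, -0.133], [-0.1224, -0.1551]]
small rim [[-0.0705, 0.1411], [-0.0439, 0.19], [-0.0907, 0.2157], [-0.1163, 0.1683]]
scene lip [[-0.1378, 0.0089], [-0.1324, -0.0889]] deep [[-0.0675, -0.1315], [-0.1228, -0.1695], [-0.0262, -0.1873]]
strip top [[0.0102, -0.1699], [-0.0014, -0.1698], [0.0001, 0.1696], [0.0106, 0.1693]] scene [[0.0046, 0.1687], [0.0017, -0.1687]]
```

```bash
cat >> h.py <<'E'
def quat(pitch,flip=0):
    # tool z = forward*cos(pitch) - up*sin(pitch); tool y along stop y (sign by flip)
    f=np.r_[EX,0]; z=f*np.cos(pitch)-np.array([0,0,np.sin(pitch)])
    y=np.r_[EY,0]*(1 if not flip else -1); x=np.cross(y,z)
    return R.from_matrix(np.c_[x,y,z]).as_quat(scalar_first=True), z
def tippose(x,y,zz,pitch,flip=0,L=0.025):
    q,z=quat(pitch,flip); return tw(x,y,zz)-L*z, q
E
python3 - <<'E'
from h import *
import pickle
c=pickle.load(open('top.pkl','rb'))
f=lambda c,p,z:np.round(ts(plane(c,p,z)),3).tolist()
print('green',f(c,[(352,305),(380,370),(415,278),(443,350),(388,371),(360,290)],.032)); print('pink',f(c,[(328,124),(389,124),(396,192),(321,192)],.032))
for fl in (0,1):
  for pd in (30,35,40,45,50,60,70,80,90):
    out=[]
    for (x,z) in [(-.20,.15),(-.16,.02),(-.10,.02),(-.08,.08),(-.02,.12),(.03,.12),(.09,.10)]:
        p,q=tippose(x,-.034,z,np.radians(pd),fl); j=arm.inverse_kinematics(p,q); out.append('ok' if j is not None else '--')
    print(fl,pd,out, None if j is None else np.round(j,2))
E
```

```text
green [[-0.168, 0.069], [-0.178, 0.17], [-0.272, 0.059], [-0.275, 0.171], [-0.189, 0.175], [-0.187, 0.052]]
pink [[-0.222, -0.221], [-0.317, -0.191], [-0.29, -0.078], [-0.177, -0.113]]
0 30 ['--', '--', 'ok', 'ok', 'ok', 'ok', 'ok'] [-0.3   0.62  0.12  1.86  0.78 -2.53]
0 35 ['--', 'ok', 'ok', 'ok', 'ok', 'ok', 'ok'] [-0.28  0.53  0.07  1.79  0.74 -2.44]
0 40 ['--', 'ok', 'ok', 'ok', 'ok', 'ok', 'ok'] [-0.26  0.45  0.02  1.72  0.7  -2.36]
0 45 ['ok', 'ok', 'ok', 'ok', 'ok', 'ok', 'ok'] [-0.23  0.38 -0.02  1.65  0.65 -2.29]
0 50 ['ok', 'ok', 'ok', 'ok', 'ok', 'ok', 'ok'] [-0.2   0.31 -0.06  1.6   0.59 -2.22]
0 60 ['ok', 'ok', 'ok', 'ok', 'ok', 'ok', 'ok'] [-0.14  0.19 -0.13  1.5   0.47 -2.09]
0 70 ['ok', 'ok', 'ok', 'ok', 'ok', 'ok', 'ok'] [-0.06  0.1  -0.18  1.42  0.32 -1.97]
0 80 ['ok', 'ok', 'ok', 'ok', 'ok', 'ok', 'ok'] [ 0.03  0.04 -0.21  1.36  0.17 -1.87]
0 90 ['ok', 'ok', 'ok', 'ok', 'ok', 'ok', 'ok'] [ 0.12  0.02 -0.23  1.32  0.   -1.77]
1 30 ['--', '--', 'ok', 'ok', 'ok', 'ok', 'ok'] [-0.3   0.62  0.12  1.86  0.78  0.61]
1 35 ['--', 'ok', 'ok', 'ok', 'ok', 'ok', 'ok'] [-0.28  0.53  0.07  1.79  0.74  0.7 ]
1 40 ['--', 'ok', 'ok', 'ok', 'ok', 'ok', 'ok'] [-0.26  0.45  0.02  1.72  0.7   0.78]
1 45 ['ok', 'ok', 'ok', 'ok', 'ok', 'ok', 'ok'] [-0.23  0.38 -0.02  1.65  0.65  0.85]
1 50 ['ok', 'ok', 'ok', 'ok', 'ok', 'ok', 'ok'] [-0.2   0.31 -0.06  1.6   0.59  0.92]
1 60 ['ok', 'ok', 'ok', 'ok', 'ok', 'ok', 'ok'] [-0.14  0.19 -0.13  1.5   0.47  1.05]
1 70 ['ok', 'ok', 'ok', 'ok', 'ok', 'ok', 'ok'] [-0.06  0.1  -0.18  1.42  0.32  1.17]
1 80 ['ok', 'ok', 'ok', 'ok', 'ok', 'ok', 'ok'] [ 0.03  0.04 -0.21  1.36  0.17  1.27]
1 90 ['ok', 'ok', 'ok', 'ok', 'ok', 'ok', 'ok'] [ 0.12  0.02 -0.23  1.32  0.    1.37]
```

Run:
```python
from h import *
arm.grip(0.45)
Y=-0.036; P=np.pi/2
p,q=tippose(-.172,Y,.12,P,1); arm.move_to(p,q)
p,q=tippose(-.172,Y,.02,P,1); arm.line_to(p,q,max_speed=.15)
p,q=tippose(-.172,Y,-.012,P,1); hit=arm.line_to(p,q,max_speed=.03,stop_force=4)
s=arm.read_state(); print(hit,s['ee_pos'],s['clock'],s['grip_width'],s['ft_force'])
cap('top','top1.png')
```

```text
True [ 0.61530532 -0.05225408  0.02374325] 4.7583 0.4526329124951276 [-3.36941938  1.01794936  7.38768016]
```

View pics/top1.png

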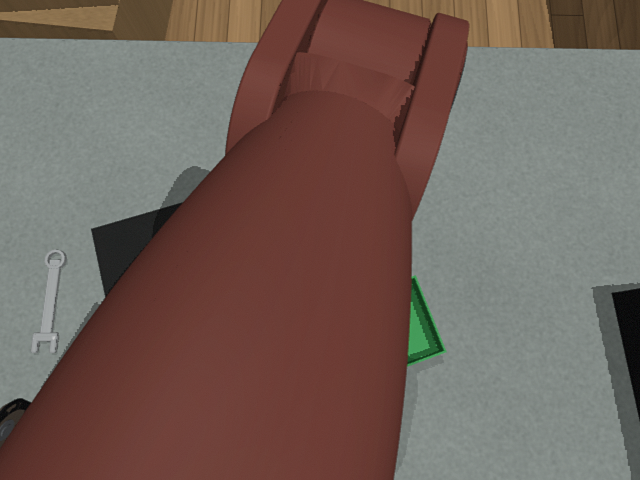

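The top camera's view is blocked by the arm. The bench touch puts the tips about 24 mm ahead of the TCP at this opening. Next is the square-up push.

Run:
```python
from h import *
Y=-0.036; P=np.pi/2
p,q=tippose(-.172,Y,.014,P,1); arm.line_to(p,q,max_speed=.1)
p,q=tippose(-.116,Y,.014,P,1); hit=arm.line_to(p,q,max_speed=.04,stop_force=6)
s=arm.read_state(); print(hit,ts(s['ee_pos'][:2]),s['clock'],s['ft_force'])
cap('scene','scene1.png')
```

```text
True [[-0.1199757  -0.03600921]] 6.3167 [ 1.46431356 -3.28110027  1.7125982 ]
```

View pics/scene1.png

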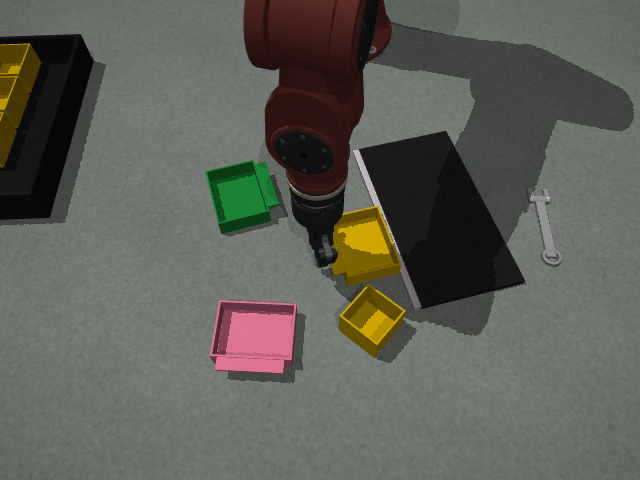

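The push stopped at finger x = -120 mm, so the lip edge is at about -109 mm. The picture shows the tray flush to the strip near (395,250). Next I tilt the tool and slip under the lip.

```bash
cat >> h.py <<'E'
Y=-0.036
def cpose(x,z,pd,y=Y,H=.011,L=.024):
    # pose with the finger's front/upper tip corner at stop (x,z)
    p=np.radians(pd); return tippose(x-H*np.sin(p),y,z-H*np.cos(p),p,1,L)
E
python3 - <<'E'
from h import *
for x,z,pd,v in [(-.135,.015,90,.1),(-.15,.06,40,.1),(-.15,.0205,40,.1)]:
    p,q=cpose(x,z,pd); arm.line_to(p,q,max_speed=v)
s0=arm.read_state()
p,q=cpose(-.1005,.0205,40); hit=arm.line_to(p,q,max_speed=.05,stop_force=4)
s=arm.read_state(); print(hit,p,s['ee_pos'],s['clock'],s0['ft_force'],s['ft_force'])
cap('scene','scene2.png')
E
python3 -c "
import cv2;i=cv2.imread('pics/scene2.png')[120:370,200:530];cv2.imwrite('pics/s2c.png',cv2.resize(i,None,fx=2.3,fy=2.3))"
```

```text
False [ 0.60093261 -0.00864257  0.02750041] [ 0.60103761 -0.00892458  0.02748665] 9.7917 [ 0.62440803 -0.53102966  0.19929849] [-0.04376305  0.73161319 -0.07436438]
```

View pics/s2c.png

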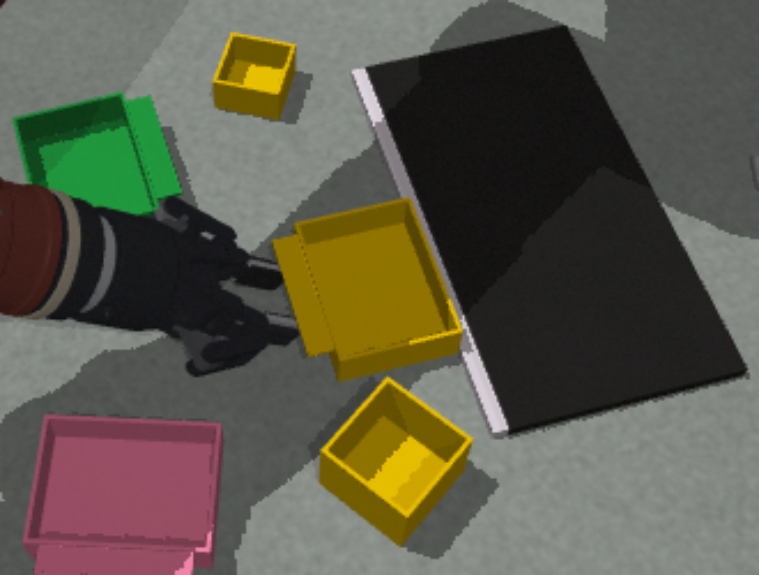

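Tray is square against the strip, and the fingertips at crop (275,270) and (285,320) sit just under the lip edge. Now I lift it in an arc about the edge.

```bash
cat >> h.py <<'E'
def C(th,p,ov=.011,press=.0):
    # lip underside point ov inside the outer edge, tray turned th about fence top edge
    d=max(np.tan(np.radians(p-th)),0)*ov
    x,z=-.110+ov,.018-d+press
    if th<=90: px,pz=0,.010
    else: px,pz=.022,.010; z-=.022
    t=np.radians(th); return px+x*np.cos(t)+z*np.sin(t), pz-x*np.sin(t)+z*np.cos(t)
E
python3 - <<'E'
from h import *
for th in range(8,73,8):
    p=40+.45*th; x,z=C(th,p); P,q=cpose(x,z,p); arm.line_to(P,q,max_speed=.08)
    s=arm.read_state(); print(th,round(p),np.round([x,z],3),np.round(s['ft_force'],1),round(s['clock'],2))
cap('scene','scene3.png')
E
python3 -c "
import cv2;i=cv2.imread('pics/scene3.png')[120:370,200:530];cv2.imwrite('pics/s3c.png',cv2.resize(i,None,fx=2.3,fy=2.3))"
```

```text
8 44 [-0.097  0.034] [-0.4  0.4 -0.7] 10.18
16 47 [-0.092  0.048] [ 0.8 -1.7 -0.7] 10.54
24 51 [-0.085  0.062] [ 0.7 -1.1 -0.3] 10.9
32 54 [-0.077  0.074] [ 0.4 -1.2 -1.1] 11.26
40 58 [-0.067  0.085] [ 1.  -0.4 -0.2] 11.62
48 62 [-0.055  0.094] [-0.3  0.2  0.2] 11.97
56 65 [-0.042  0.101] [-0.3 -0.4 -0.4] 12.33
64 69 [-0.028  0.106] [ 0.2 -0.7 -0.9] 12.69
72 72 [-0.014  0.11 ] [ 0.7 -0.6  0.3] 13.04
```

View pics/s3c.png

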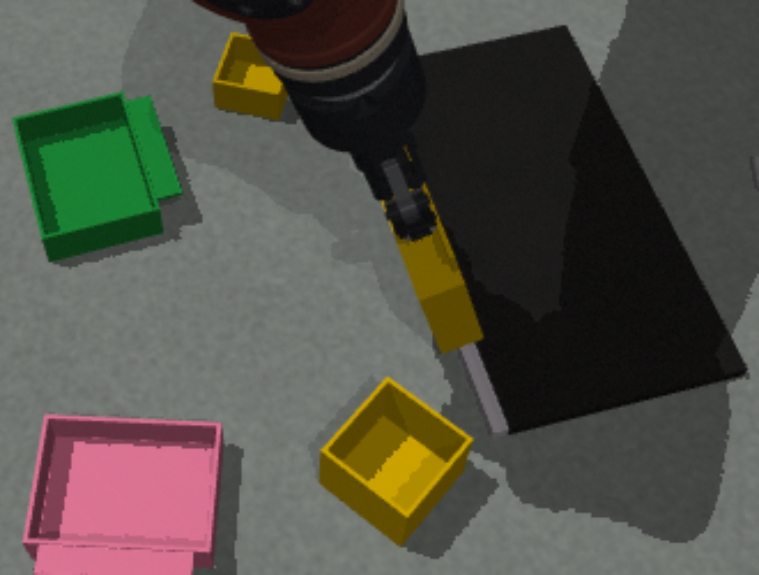

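Tray is tipped about 70°, on the strip at crop (440,290). The fingers are still behind the lip. I'll keep going past upright.

```bash
python3 - <<'E'
from h import *
for th,p,ov in [(80,76,.010),(90,80,.009),(98,84,.008),(106,88,.008),(114,92,.008),(122,96,.008),(130,100,.008),(136,104,.008)]:
    x,z=C(th,p,ov); P,q=cpose(x,z,p)
    arm.line_to(P,q,max_speed=.1)
    s=arm.read_state(); print(th,round(p),np.round([x,z],3),np.round(s['ft_force'],1),round(s['clock'],2))
cap('scene','scene4.png')
E
python3 -c "
import cv2;i=cv2.imread('pics/scene4.png')[120:370,200:530];cv2.imwrite('pics/s4c.png',cv2.resize(i,None,fx=2.3,fy=2.3))"
```

```text
80 76 [0.    0.112] [-0.1 -0.4 -0.3] 13.4
90 80 [0.018 0.111] [ 0.3 -0.1  0.2] 13.74
98 84 [0.032 0.112] [-0.2 -0.1 -1.1] 14.05
106 88 [0.046 0.109] [ 0.2  0.3 -0.5] 14.36
114 92 [0.06  0.105] [ 0.6 -0.8 -0.8] 14.67
122 96 [0.073 0.099] [ 0.2 -0.4 -0.1] 14.97
130 100 [0.085 0.091] [-0.4 -0.5 -0.8] 15.28
136 104 [0.093 0.084] [ 0.4 -0.4  0.1] 15.55
```

View pics/s4c.png

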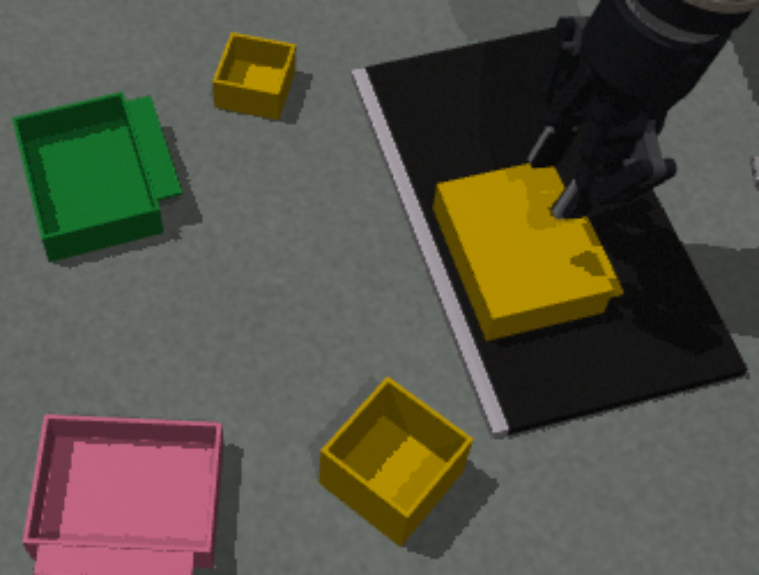

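The tray has fallen upside down on the mat, centre near crop (525,245). Next I raise the gripper clear and check.

Run:
```python
from h import *
s=arm.read_state(); p=s['ee_pos'].copy(); p[2]+=.12; arm.line_to(p,max_speed=.12)
arm.set_joints([0.97,0.104,0.097,1.564,0,1.353]); 
c=cap('top','top5.png'); s=arm.read_state(); print(s['clock'],s['ft_force'])
hsv=cv2.cvtColor(c['color'],cv2.COLOR_BGR2HSV)
cs,_=cv2.findContours(cv2.inRange(hsv,(18,120,60),(35,255,255)),0,2)
for k in cs:
    if cv2.contourArea(k)>300: print(cv2.approxPolyDP(k,4,True)[:,0].tolist(), np.round(ts(plane(c,cv2.approxPolyDP(k,4,True)[:,0],.042)),3).tolist())
```

```text
18.55 [0.13525906 0.42881047 0.21302459]
[[303, 373], [295, 413], [332, 421], [339, 382]] [[-0.071, 0.141], [-0.045, 0.189], [-0.091, 0.214], [-0.116, 0.167]]
[[200, 234], [141, 251], [144, 261], [137, 265], [152, 326], [168, 328], [223, 311]] [[0.019, -0.1], [0.11, -0.101], [0.109, -0.084], [0.121, -0.081], [0.119, 0.013], [0.098, 0.023], [0.015, 0.022]]
[[243, 137], [214, 171], [254, 206], [279, 172], [274, 160]] [[-0.085, -0.234], [-0.026, -0.192], [-0.071, -0.118], [-0.123, -0.16], [-0.121, -0.182]]
```

View pics/top5.png

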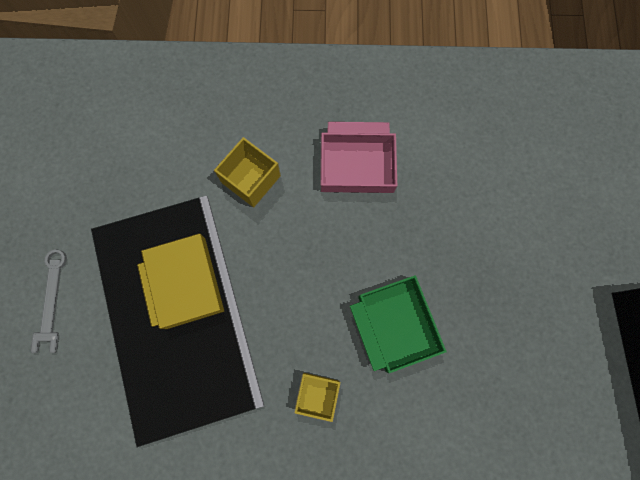

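The tray lies flat and upside down, wholly on the mat at top (182,282), lip toward the far side. Both cups have the same contour corners as at the start, at (247,172) and (318,397). The arm is clear, so I'm handing in.

```bash
python3 -c "
from h import *
arm.job_done()"
```

```text
the job is handed in; nothing more can be done
```

The yellow tray now lies flat, upside down, on the rubber mat, and the job is handed in after about 18.6 s of the 40 s allowed. I pushed it square against the aluminium edge with upright fingers. Then I tilted the tool, hooked the fingertips under the lip, swung the tray up about the edge and pushed it past upright until it fell.

**Tray position:** in the last top view its base spans about x 15–110 mm and y -100 to +22 mm in the board frame, so its centre is near (63, -38) mm. Its outline at base height matches the 90 × 120 mm box to within about 5 mm, consistent with lying flat.

**Cups:** both cups' outlines in the top view are unchanged to the pixel.

**Robot:** the arm was back at its start pose touching nothing, with tool force about 0.5 N.

**Not checked:** I did not measure the contact force between tray and board. I inferred it from the pictures of the tray tipped on the edge. No check failed or disagreed.

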